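# Clear the tasting board and present the square jar

## Robot

A 6-joint arm with a two-finger parallel gripper is mounted at the origin on a cart in front of the work surface, level with it; the furniture and walls round the work are solid. World frame = base frame: x ahead of the robot, y to its left, z up, the work surface at z = 0. Lengths are in m, angles in rad, forces in N, time in s.
With the tool pointing down it reaches from about 0.375 to 0.9 m from the base axis. Payload 3.1 kg.
Tool frame: the origin (TCP) lies between the finger pads; the fingertips stand 22 mm ahead of it and the grasp point (between the pads) lies 3 mm ahead of it; z points along the fingers, y is the direction in which the jaws open and shut (so a half turn about z gives the same grasp; the last joint's range is limited). The gripper opens to 87 mm and grips with 3 to 60 N. Pads are 19 mm wide; open, the fingers measure 117 mm over their backs; the gripper's body (75 mm by 190 mm) begins 51 mm behind the grasp point.
Start: joints at [-1.524, 0.527, 1.433, -0, 1.181, -0.178], TCP at [0.139, -0.609, 0.245] pointing down, gripper open.
Joint ranges: [-3.08, 3.08], [-0.75, 2.2], [0.22, 2.44], [-1.43, 4.57], [0, 2.65], [-2.85, 2.85]. Speed limits (rad/s): [2.79, 2.79, 3.14, 3.14, 3.14, 3.14].

## Interface

Orientations are given as a unit quaternion [x, y, z, w].
In Python, from rig import get_obs, camera, get_calibration, hand_in, search_frame gives the robot as it stands.
- The arm moves only by the shell command python3 -m jog 'ROWS' [FORCE]. ROWS is JSON, a list of rows, each an object with "grip": the closure in counts, from 0 (fully open) to 255 (shut); "travel": the shift along the world's x, y, z in cm, a list of three; "twist": the turn about the world's z in degrees. A call has 1 to 8 rows; each row shifts and turns the commanded pose from where the row before left it; what a row does not reach is not made up. A row lasts 1/10 s, in which the tool goes at most 50 mm and 8.59 degrees, less where a joint would pass 70% of its speed; a pose out of reach is approached as far as the arm can. A call is refused whole if a number of a shift passes 5 or a number of a turn 8.59, either way. A call with a gripper value outside its range is refused whole. The fingers move at their own pace and stop on an object; FORCE is the grip in N (left out, the last holds). Time passes only in rows, so rows that do not move let the fingers close. It gives the time, the measured TCP pose, the force and the opening at its end, in the units of the state.
- get_obs(): the state, without advancing time (a new reading comes with each control period).
- camera(name): name is "side" or "top"; returns the picture (420x560x3 uint8, red, green, blue); there is no depth.
- get_calibration(name): a dict with "fx", "fy", "cx", "cy" (pixels), "R" (3x3) and "t" (3): a world point X has camera coordinates R X + t. Camera axes: x right, y down, z forward; pixel columns grow to the right and rows downward; lengths in m; the calibration is good to about 2 mm. A picture is of the moment at which its call begins. get_calibration takes no time and is no camera call.
- hand_in(): hands the job in, once; it reports no verdict.
Trained networks look in the newest picture that a camera, given by its name, has taken for a name from the list of things; names that differ only in an ending like _2 or _b are one class to them, and where a whole thing is asked for, a point or a joint stands for the part that bears it (a point fixed in the world has none). Each returns a list of dicts, best first, with "p" (0 to 1); they miss things now and then, are a little off and sometimes report something else, mostly with a low value. They report only what shows in the picture. A call takes as long as a camera call.
- search_frame(target, camera): "at" ([x, y, z] in m, in world coordinates, good to about 4 mm: the middle of the surface that is visible of it).
The state is a dict: "time": time; "q": joint angles; "joint_velocities": joint speeds; "joint_torque": joint torques, N m; "position": TCP position; "tool_rot": TCP orientation; "ft_force": force on the tool from outside, world axes, zero at the start; "moment": the same for the moment, N m; "grip_width": finger opening in m.
Only numpy, scipy, OpenCV 4.12 (cv2) and the standard library are available. Lean on these libraries where they do the work, as an engineer would, in place of code of your own. Each camera call takes 0.05 s, during which the arm holds its last target. There are 200 camera calls.

## Task

Get the tasting carousel ready: first sweep the three loose chocolate chunks along the serving board into the crumb tray at its left end with the scraper block (do not push them with the gripper), and stand the scraper upright back on the table. Then turn the carousel until its one square jar is lined up with the steel pointer at the front, and hold the carousel still there: finish while still gripping it, do not let go. Leave the other things on the table where they are.

Things in the scene. Friction and masses are not known exactly. Their poses are not given: they have to be found in the camera images.
- stand: Fixed wooden stand of the carousel, turned a little on the table. Origin on the table under the turntable's axis; z up, -x is its front (towards the robot), +y its left as seen by the robot. In front of the turntable lies the serving board, at the board's left end the crumb tray
- board (a point): Middle of the serving board's channel, on its top, 20 mm above the table, 185 mm in front of the stand's origin; axes as the stand's. The flat channel is 104 mm wide (x) and runs from 130 mm right (y = -130) of this point to 100 mm left, ends open; rails 6 mm thick and 8 mm high stand along both long sides
- tray (a point): Middle of the crumb tray's floor, 3 mm above the table, 148 mm left (+y) of board; axes as the stand's. The tray is 104 mm (x) by 96 mm (y) inside, begins where the board drops off, and has walls up to 28 mm above the table on its other three sides
- front_mark (a point): Point where the square jar's centre belongs: 78 mm in front of the stand's origin (x = -78 mm, y = 0), 26 mm above the table; axes as the stand's. It lies straight behind the pointer, a small steel block (11 mm square, set on its corner) on the middle of the rail between board and turntable, 130 mm in front of the origin
- turntable: Wooden turntable 230 mm across, top 26 mm above the table, with five jars fixed 78 mm from its axis, 72 degrees apart: four round (48 mm, tops at 92 mm), one square. Origin at the stand's, z up; the square jar lies along its -x, so its axes agree with the stand's when that jar is at the front. Turns all round both ways with light friction (0.05 N m), stays where left
- square_jar (a point): Centre of the lid top of the square white jar with a wooden lid (46 mm square, taller than the others), 78 mm from the turntable's axis, 105 mm above the table; axes as the turntable's
- bar_grip (a point): Gripping point of the wooden bar on top of the turntable's central post (16 mm thick), 143 mm above the table. The bar is 50 mm long (turntable's x, it points at the square jar), 16 mm thick (turntable's y) and reaches from 120 to 156 mm above the table; turn the table by it. Axes as the turntable's
- scraper: Wooden scraper block standing upright on the table, 160 g. Origin at the centre of its underside, z up. Foot 88 mm long (x) by 30 mm thick (y) by 22 mm high with a rubber sole; above it an upright grip 46 mm (x) by 20 mm thick (y), up to z = 88 mm. Its long flat sides (+y and -y) push the chunks
- chunk_0: Loose chunk of chocolate, 22 x 18 x 12 mm, 12 g, lying on the serving board. Origin at the centre of its underside
- chunk_1: Loose chunk of chocolate, 22 x 18 x 12 mm, 12 g, lying on the serving board. Origin at the centre of its underside
- chunk_2: Loose chunk of chocolate, 22 x 18 x 12 mm, 12 g, lying on the serving board. Origin at the centre of its underside
- tin: Bystander, to be left alone: closed round tin 63 mm across, 27 mm high, on the right, behind the scraper
- ribbon_roll: Bystander, to be left alone: ribbon spool lying flat, 76 mm across, 25 mm high, on the right, behind the scraper
- label_roll: Bystander, to be left alone: white label roll 44 mm across, 26 mm high, left of the turntable

How it is judged:
By the outcome, as a careful person would: the job done as asked, in the order asked, and still so for the second after the job is handed in, while the arm keeps its last pose, push and grip.
It also fails if it takes over 67 s, if anything falls off the work surface, if the arm or the gripper's body presses on something with over 40 N, if the wrist force passes 120 N, or if a joint passes its speed limit or range.

## Working session

There is one attempt and no reset: what is moved stays moved. The work goes in short steps, Python scripts to look and compute and a shell command to move; the robot and the scene stay as the last step left them, time stands still between calls to the robot, and variables do not carry over. Pictures are saved under pics/ and viewed, about 8 in all and at most 12, crops included, and the job is handed in when it is done.

```bash
mkdir -p pics; ls
python3 - <<'E'
from rig import *
import cv2,numpy as np
ims=[]
for c in("top","side"):
    im=camera(c);cv2.imwrite(f"pics/{c}0.png",im[:,:,::-1])
    for n in ["stand","turntable","square_jar","bar_grip","scraper","chunk_0","tin","ribbon_roll","label_roll","board","tray"]:
        try: print(c,n,[(np.round(d["at"],3).tolist(),round(d["p"],2)) for d in search_frame(n,c)])
        except Exception as e: print(c,n,e)
    k=get_calibration(c);print({a:np.round(b,4).tolist() for a,b in k.items()})
o=get_obs();print(o)
E
```

```text
pics
top stand [([0.587, 0.066, 0.028], 0.68)]
top turntable [([0.682, 0.042, 0.025], 0.7)]
top square_jar [([0.679, 0.044, 0.025], 0.62)]
top bar_grip []
top scraper [([0.451, -0.208, 0.018], 0.72)]
top chunk_0 [([0.499, 0.135, 0.028], 0.65), ([0.663, -0.278, 0.026], 0.49), ([0.582, 0.061, 0.025], 0.48), ([0.487, 0.08, 0.037], 0.43)]
top tin [([0.668, -0.181, 0.028], 0.6)]
top ribbon_roll [([0.678, 0.041, 0.025], 0.68), ([0.662, -0.281, 0.024], 0.57)]
top label_roll [([0.689, 0.327, 0.032], 0.52)]
top board [([0.583, 0.059, 0.026], 0.59), ([0.68, 0.043, 0.026], 0.42)]
top tray [([0.584, 0.062, 0.024], 0.76)]
{'fx': 449.1243, 'fy': 449.1243, 'cx': 279.9184, 'cy': 208.3718, 'R': [[0.02, -0.9998, -0.0057], [-0.9958, -0.0194, -0.09], [0.0898, 0.0075, -0.9959]], 't': [0.0266, 0.5742, 1.0706]}
side stand [([0.569, 0.069, 0.02], 0.7)]
side turntable [([0.648, 0.05, 0.051], 0.95)]
side square_jar [([0.65, 0.05, 0.049], 0.75)]
side bar_grip [([0.649, 0.05, 0.048], 0.84)]
side scraper []
side chunk_0 [([0.492, 0.135, 0.037], 0.6)]
side tin [([0.667, -0.168, 0.026], 0.69)]
side ribbon_roll []

[... 299 characters left out ...]
 0.3665, 0.8286]}
{'time': 1.2, 'q': array([-1.52447299e+00,  5.27469167e-01,  1.43268318e+00,  1.53050863e-05,
        1.18142084e+00, -1.78485841e-01]), 'joint_velocities': array([-0.00018696, -0.00082294, -0.00067104, -0.00165013, -0.0003818 ,
       -0.0003747 ]), 'joint_torque': array([-6.33062064e-04, -4.40025079e+01, -1.76984310e+01,  6.32143579e-02,
        5.05008199e-02, -5.88194496e-06]), 'position': array([ 0.1393657 , -0.60924536,  0.24457273]), 'tool_rot': array([9.93689579e-01, 1.12165150e-01, 6.42156386e-06, 1.01797630e-05]), 'ft_force': array([ 0.05591125, -0.1203845 , -0.17815746]), 'moment': array([-0.00355833, -0.03661254,  0.01008984]), 'grip_width': 0.08707497149242988}
```

View pics/top0.png

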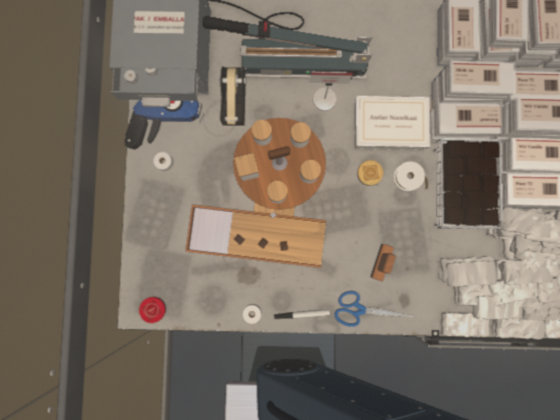

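View pics/side0.png

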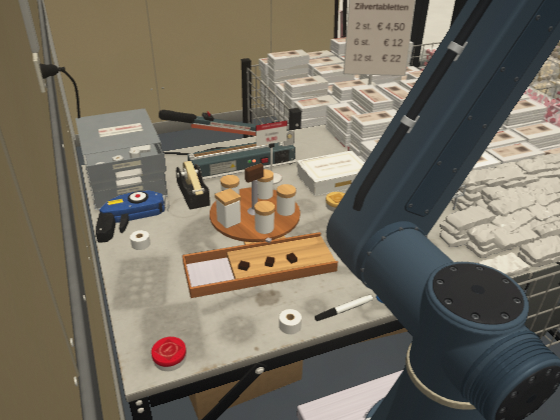

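The top view shows three chunks at about (239,240), (263,243) and (284,246). The scraper is at (383,262), the square jar at (246,166) left of the axis, and the pointer at (273,213). I'll zoom in to get precise points.

Run:
```python
import cv2
im=cv2.imread("pics/top0.png")[110:275,180:400]
cv2.imwrite("pics/c1.png",cv2.resize(im,None,fx=3.6,fy=3.6,interpolation=cv2.INTER_CUBIC))
```

```text
(no output)
```

View pics/c1.png

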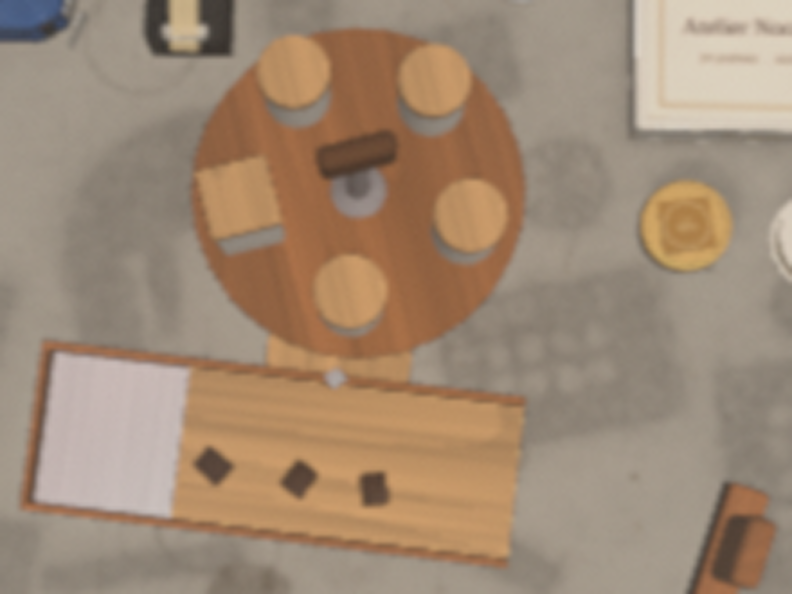

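```bash
cat > geo.py <<'E'
import numpy as np
from scipy.optimize import least_squares
from rig import get_calibration
def proj(X,c="top"):
    k=get_calibration(c);p=np.atleast_2d(X)@np.array(k["R"]).T+k["t"]
    return np.c_[k["fx"]*p[:,0]/p[:,2]+k["cx"],k["fy"]*p[:,1]/p[:,2]+k["cy"]]
def back(uv,z,c="top"):
    k=get_calibration(c);R=np.array(k["R"]);uv=np.atleast_2d(uv).astype(float)
    d=np.c_[(uv[:,0]-k["cx"])/k["fx"],(uv[:,1]-k["cy"])/k["fy"],np.ones(len(uv))]@R
    o=-R.T@np.array(k["t"]);return o+d*((z-o[2])/d[:,2])[:,None]
def place(s,P):
    x,y,a=s;P=np.atleast_2d(P);c,n=np.cos(a),np.sin(a)
    return np.c_[x+c*P[:,0]-n*P[:,1],y+n*P[:,0]+c*P[:,1],P[:,2]]
def fit(P,uv,s0,c="top"):
    r=least_squares(lambda s:(proj(place(s,P),c)-uv).ravel(),s0,loss="soft_l1")
    return r.x,r.fun.reshape(-1,2)
def fc(p,s=3.6,o=(180,110)): return (np.array(p,float)+.5)/s-.5+o
E
python3 - <<'E'
import cv2
from geo import *
P=np.array([[-127,-130,28],[-133,100,20],[-237,100,20],[-133,196,3],[-237,196,3],[0,0,26]])/1e3
uv=fc([(525,400),(189,368),(172,517),(52,352),(33,502),(359,192)])
s,r=fit(P,uv,[.68,.05,0]);print("stand",s.round(4),np.degrees(s[2]));print(r.round(1))
a=np.radians(np.arange(5)*72+180)
J=np.c_[.078*np.cos(a),.078*np.sin(a),[.105,.092,.092,.092,.092]];J=np.r_[J,[[0,0,.156]]]
# order CCW in world (y left,x up): square(left), then next CCW = going down in image
t,r=fit(J,fc([(239,197),(350,291),(470,215),(435,79),(295,71),(357,153)]),[.68,.05,-1.6]);print("tt",t.round(4),np.degrees(t[2]));print(r.round(1))
print("chunks",back(fc([(213,466),(299,478),(374,489)]),.030).round(4))
print("pointer",back(fc([(335,378)]),.035), place(s,[-.13,0,0]))
im=cv2.imread("pics/top0.png")[235:290,350:420]
cv2.imwrite("pics/c2.png",cv2.resize(im,None,fx=8,fy=8,interpolation=cv2.INTER_CUBIC))
E
```

```text
stand [ 0.6858  0.042  -0.1039] -5.950682658245858
[[ 0.4 -0.2]
 [-0.1 -0.3]
 [-1.   0.6]
 [ 0.7  0. ]
 [ 0.  -0.1]
 [-0.2  0. ]]
tt [ 0.6865  0.0418 -1.3025] -74.62987874900273
[[-0.1  0.1]
 [-0.   0.1]
 [ 0.2  0.2]
 [ 0.1  0.3]
 [-0.3  0. ]
 [ 0.1 -0.9]]
chunks [[0.4967 0.1359 0.03  ]
 [0.4898 0.0779 0.03  ]
 [0.4835 0.0274 0.03  ]]
pointer [[0.55720379 0.055069   0.035     ]] [[0.55646531 0.05547201 0.        ]]
```

View pics/c2.png

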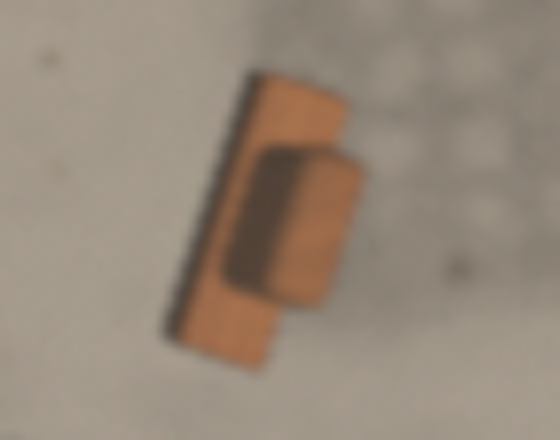

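Run:
```python
from geo import *
P=np.array([[44,15,22],[44,-15,22],[-44,15,22],[-44,-15,22],[0,0,88]])/1e3
uv=fc([(260,75),(348,102),(178,345),(265,370),(317,230)],8,(350,235))
s,r=fit(P,uv,[.45,-.21,-.3]);print("scr",s.round(4),np.degrees(s[2]));print(r.round(1))
st=np.array([.6862,.0419,-.1039])
c,n=np.cos(st[2]),np.sin(st[2])
for p in back(fc([(213,466),(299,478),(374,489)]),.030):
    d=p[:2]-st[:2];print("chunk in board",(np.array([c*d[0]+n*d[1]+.185,-n*d[0]+c*d[1]])*1e3).round(1))
for y in(-.085,.04,.09,.1,.105): print(y,place(st,[-.185,y,0]).round(4))
```

```text
scr [ 0.4474 -0.2129 -0.2968] -17.00715014204473
[[-0.2 -0.8]
 [ 0.7 -0.3]
 [-0.6  0.2]
 [ 0.4  1. ]
 [-0.3 -0. ]]
chunk in board [-13.2  73.8]
chunk in board [-14.1  15.4]
chunk in board [-15.1 -35.4]
-0.085 [[ 0.4934 -0.0235  0.    ]]
0.04 [[0.5063 0.1009 0.    ]]
0.09 [[0.5115 0.1506 0.    ]]
0.1 [[0.5126 0.1605 0.    ]]
0.105 [[0.5131 0.1655 0.    ]]
```

```bash
python3 -m jog '[{"grip":0,"travel":[2.6,3.3,0],"twist":-2.5},{"grip":0,"travel":[2.6,3.3,0],"twist":-2.5},{"grip":0,"travel":[2.6,3.3,0],"twist":-2.5},{"grip":0,"travel":[2.6,3.3,0],"twist":-2.5},{"grip":0,"travel":[2.6,3.3,0],"twist":-2.5},{"grip":0,"travel":[2.6,3.3,0],"twist":-2.5},{"grip":0,"travel":[2.6,3.3,-1],"twist":-2.5},{"grip":0,"travel":[2.6,3.3,-2],"twist":-2.5}]' 20
python3 -m jog '[{"grip":0,"travel":[2.5,3.3,-2],"twist":-2.5},{"grip":0,"travel":[2.5,3.3,-2],"twist":-2.5},{"grip":0,"travel":[2.5,3.3,-2],"twist":-2.5},{"grip":0,"travel":[2.5,3.3,-2],"twist":-2.4},{"grip":0,"travel":[0,0,0],"twist":0},{"grip":0,"travel":[0,0,0],"twist":0}]'
```

```text
time: 2.0
position: [0.349, -0.3452, 0.2158]
tool_rot: [0.998, -0.063, 0.002, 0.002]
ft_force: [0.1, -0.1, -1.2]
grip_width: 0.087
time: 2.6
position: [0.4477, -0.2125, 0.1342]
tool_rot: [0.989, -0.146, -0.0, -0.0]
ft_force: [0.3, 0.1, 0.5]
grip_width: 0.0869
```

```bash
python3 -m jog '[{"grip":0,"travel":[0,0,-2.5],"twist":0},{"grip":0,"travel":[0,0,-2.5],"twist":0},{"grip":0,"travel":[0,0,-2],"twist":0},{"grip":0,"travel":[0,0,-0.7],"twist":0},{"grip":0,"travel":[0,0,0],"twist":0},{"grip":255,"travel":[0,0,0],"twist":0},{"grip":255,"travel":[0,0,0],"twist":0},{"grip":255,"travel":[0,0,0],"twist":0}]' 30
python3 -m jog '[{"grip":255,"travel":[0,0,0],"twist":0},{"grip":255,"travel":[0,0,0],"twist":0},{"grip":255,"travel":[0,0,0],"twist":0},{"grip":255,"travel":[0,0,0],"twist":0}]'
```

```text
time: 3.4
position: [0.4478, -0.2137, 0.0585]
tool_rot: [0.989, -0.148, 0.001, 0.001]
ft_force: [-0.9, 0.4, 0.1]
grip_width: 0.0703
time: 3.8
position: [0.4474, -0.2132, 0.0576]
tool_rot: [0.989, -0.148, 0.0, 0.0]
ft_force: [1.3, 0.5, 0.9]
grip_width: 0.0393
```

```bash
python3 -m jog '[{"grip":255,"travel":[0,0,0],"twist":0},{"grip":255,"travel":[0,0,0],"twist":0},{"grip":255,"travel":[0,0,0],"twist":0},{"grip":255,"travel":[0,0,0],"twist":0},{"grip":255,"travel":[0,0,0],"twist":0},{"grip":255,"travel":[0,0,0],"twist":0},{"grip":255,"travel":[0,0,0],"twist":0}]'
```

```text
time: 4.5
position: [0.4473, -0.2132, 0.0575]
tool_rot: [0.989, -0.148, -0.0, -0.0]
ft_force: [0.2, 0.2, -1.8]
grip_width: 0.0199
```

```bash
python3 -m jog '[{"grip":255,"travel":[0,0,1.5],"twist":0},{"grip":255,"travel":[0,0,2.5],"twist":0},{"grip":255,"travel":[0,0,2],"twist":0},{"grip":255,"travel":[0.9,3.8,0],"twist":2.2},{"grip":255,"travel":[0.9,3.8,0],"twist":2.2},{"grip":255,"travel":[0.9,3.8,0],"twist":2.2},{"grip":255,"travel":[0.9,3.8,0],"twist":2.2},{"grip":255,"travel":[1.0,3.8,0],"twist":2.2}]'
python3 -m jog '[{"grip":255,"travel":[0,0,0],"twist":0},{"grip":255,"travel":[0,0,0],"twist":0},{"grip":255,"travel":[0,0,0],"twist":0}]'
python3 - <<'E'
from rig import *
import cv2
ims=[]
for c in("top","side"):
    im=camera(c)[:,:,::-1]
    ims.append(cv2.resize(im[170:300,170:350] if c=="top" else im[140:310,150:370],(400,300),interpolation=cv2.INTER_CUBIC))
cv2.imwrite("pics/c3.png",cv2.hconcat(ims))
E
```

```text
time: 5.3
position: [0.493, -0.0216, 0.1174]
tool_rot: [0.999, -0.052, -0.0, -0.0]
ft_force: [0.7, -0.2, -2.1]
grip_width: 0.0199
time: 5.6
position: [0.4932, -0.0239, 0.1174]
tool_rot: [0.999, -0.053, -0.0, 0.0]
ft_force: [0.1, 0.3, -1.7]
grip_width: 0.02
```

View pics/c3.png

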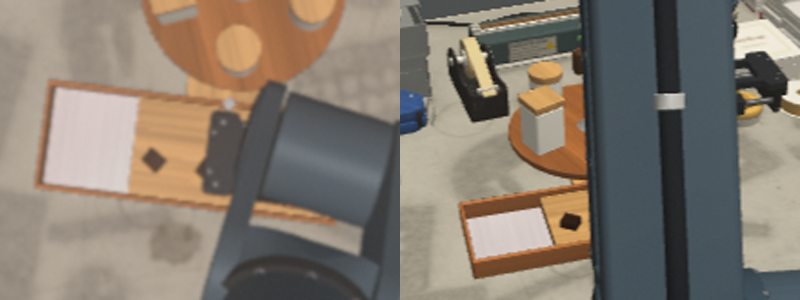

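The arm hides the scraper. The chunks haven't moved, so I'll go down to about 1.5 mm above the board while watching the force.

```bash
python3 -m jog '[{"grip":255,"travel":[0,0,-1.5],"twist":0},{"grip":255,"travel":[0,0,-1],"twist":0},{"grip":255,"travel":[0,0,-0.7],"twist":0},{"grip":255,"travel":[0,0,-0.4],"twist":0},{"grip":255,"travel":[0,0,-0.25],"twist":0},{"grip":255,"travel":[0,0,0],"twist":0},{"grip":255,"travel":[0,0,0],"twist":0},{"grip":255,"travel":[0,0,0],"twist":0}]'
```

```text
time: 6.5
position: [0.4936, -0.0232, 0.0794]
tool_rot: [0.999, -0.052, 0.0, 0.0]
ft_force: [-0.0, 0.1, -2.7]
grip_width: 0.0196
```

```bash
python3 -m jog '[{"grip":255,"travel":[0.08,0.8,0],"twist":0},{"grip":255,"travel":[0.08,0.8,0],"twist":0},{"grip":255,"travel":[0.09,0.8,0],"twist":0},{"grip":255,"travel":[0.08,0.8,0],"twist":0},{"grip":255,"travel":[0.08,0.8,0],"twist":0},{"grip":255,"travel":[0.09,0.8,0],"twist":0},{"grip":255,"travel":[0.08,0.8,0],"twist":0},{"grip":255,"travel":[0.08,0.8,0],"twist":0}]'
python3 -m jog '[{"grip":255,"travel":[0.08,0.8,0],"twist":0},{"grip":255,"travel":[0.08,0.8,0],"twist":0},{"grip":255,"travel":[0.09,0.8,0],"twist":0},{"grip":255,"travel":[0.08,0.8,0],"twist":0},{"grip":255,"travel":[0.08,0.8,0],"twist":0},{"grip":255,"travel":[0.09,0.8,0],"twist":0},{"grip":255,"travel":[0.08,0.8,0],"twist":0},{"grip":255,"travel":[0.08,0.8,0],"twist":0}]'
```

```text
time: 7.3
position: [0.5, 0.0415, 0.079]
tool_rot: [0.999, -0.052, 0.0, 0.0]
ft_force: [-0.1, 0.1, -2.1]
grip_width: 0.0198
time: 8.1
position: [0.5066, 0.1054, 0.079]
tool_rot: [0.999, -0.053, 0.0, -0.0]
ft_force: [0.4, -0.2, -0.9]
grip_width: 0.0196
```

```bash
python3 -m jog '[{"grip":255,"travel":[0.08,0.8,0],"twist":0},{"grip":255,"travel":[0.08,0.8,0],"twist":0},{"grip":255,"travel":[0.09,0.8,0],"twist":0},{"grip":255,"travel":[0.08,0.8,0],"twist":0},{"grip":255,"travel":[0.08,0.8,0],"twist":0},{"grip":255,"travel":[0.09,0.8,0],"twist":0},{"grip":255,"travel":[0.08,0.8,0],"twist":0},{"grip":255,"travel":[0.05,0.5,0],"twist":0}]'
python3 -m jog '[{"grip":255,"travel":[0,0,0],"twist":0},{"grip":255,"travel":[0,0,0],"twist":0},{"grip":255,"travel":[0,0,0],"twist":0}]'
python3 - <<'E'
from rig import *
import cv2
ims=[]
for c in("top","side"):
    im=camera(c)[:,:,::-1]
    ims.append(cv2.resize(im[170:300,170:350] if c=="top" else im[200:310,150:300],(400,300),interpolation=cv2.INTER_CUBIC))
cv2.imwrite("pics/c4.png",cv2.hconcat(ims))
E
```

```text
time: 8.9
position: [0.5129, 0.1666, 0.079]
tool_rot: [0.999, -0.052, 0.0, -0.0]
ft_force: [0.4, -0.5, -1.7]
grip_width: 0.0198
time: 9.2
position: [0.5128, 0.1655, 0.079]
tool_rot: [0.999, -0.053, -0.0, 0.0]
ft_force: [0.7, -0.2, -1.8]
grip_width: 0.0198
```

View pics/c4.png

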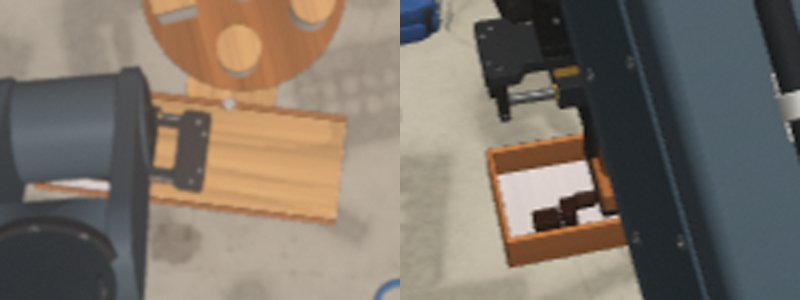

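The chunks are in the tray, at about (545,218) and (580,200) in the right panel. I'll lift the scraper and take it back to its original spot.

```bash
python3 -m jog '[{"grip":255,"travel":[0,0,2],"twist":0},{"grip":255,"travel":[0,0,3],"twist":0},{"grip":255,"travel":[-0.3,-2,0.5],"twist":-1.1},{"grip":255,"travel":[-0.6,-3.6,0],"twist":-1.1},{"grip":255,"travel":[-0.7,-3.8,0],"twist":-1.1},{"grip":255,"travel":[-0.7,-3.8,0],"twist":-1.1},{"grip":255,"travel":[-0.7,-3.8,0],"twist":-1.1},{"grip":255,"travel":[-0.7,-3.8,0],"twist":-1.1}]'
python3 -m jog '[{"grip":255,"travel":[-0.7,-3.8,0],"twist":-1.1},{"grip":255,"travel":[-0.7,-3.8,-0.5],"twist":-1.1},{"grip":255,"travel":[-0.7,-3.8,-1],"twist":-1.1},{"grip":255,"travel":[-0.5,-3.7,-1],"twist":-1.1},{"grip":255,"travel":[-0.2,-2,-0.5],"twist":0},{"grip":255,"travel":[0,0,-1],"twist":0},{"grip":255,"travel":[0,0,0],"twist":0},{"grip":255,"travel":[0,0,0],"twist":0}]'
python3 - <<'E'
from rig import *
import cv2
ims=[]
for c in("top","side"):
    im=camera(c)[:,:,::-1]
    ims.append(cv2.resize(im[170:300,170:350] if c=="top" else im[200:310,150:300],(400,300),interpolation=cv2.INTER_CUBIC))
cv2.imwrite("pics/c5.png",cv2.hconcat(ims))
E
```

```text
time: 10.1
position: [0.4754, -0.0439, 0.1342]
tool_rot: [0.994, -0.11, 0.0, 0.0]
ft_force: [0.2, 0.3, -1.3]
grip_width: 0.0197
time: 10.9
position: [0.4472, -0.2119, 0.0938]
tool_rot: [0.989, -0.148, -0.001, -0.001]
ft_force: [-0.3, 1.2, -2.0]
grip_width: 0.0198
```

View pics/c5.png

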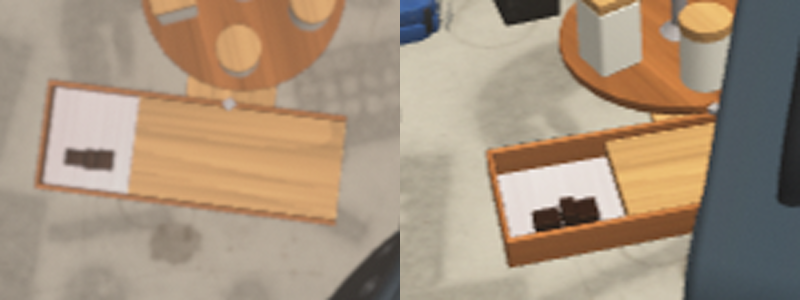

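All chunks are in the tray and the board is clear. Next I lower the scraper.

```bash
python3 -m jog '[{"grip":255,"travel":[0,0,-1.5],"twist":0},{"grip":255,"travel":[0,0,-1],"twist":0},{"grip":255,"travel":[0,0,-0.6],"twist":0},{"grip":255,"travel":[0,0,-0.3],"twist":0},{"grip":255,"travel":[0,0,-0.2],"twist":0},{"grip":255,"travel":[0,0,0],"twist":0},{"grip":255,"travel":[0,0,0],"twist":0},{"grip":255,"travel":[0,0,0],"twist":0}]'
```

```text
time: 11.8
position: [0.448, -0.2134, 0.0583]
tool_rot: [0.989, -0.148, 0.0, 0.0]
ft_force: [1.0, -0.5, -2.0]
grip_width: 0.0199
```

```bash
python3 -m jog '[{"grip":255,"travel":[0,0,-0.05],"twist":0},{"grip":255,"travel":[0,0,-0.05],"twist":0},{"grip":255,"travel":[0,0,0],"twist":0},{"grip":150,"travel":[0,0,0],"twist":0},{"grip":80,"travel":[0,0,0],"twist":0},{"grip":0,"travel":[0,0,0],"twist":0},{"grip":0,"travel":[0,0,0],"twist":0},{"grip":0,"travel":[0,0,0],"twist":0}]'
python3 -m jog '[{"grip":0,"travel":[0,0,0],"twist":0},{"grip":0,"travel":[0,0,0],"twist":0},{"grip":0,"travel":[0,0,0],"twist":0},{"grip":0,"travel":[0,0,2.5],"twist":0},{"grip":0,"travel":[0,0,4],"twist":0},{"grip":0,"travel":[0,0,4],"twist":0},{"grip":0,"travel":[0,0,4],"twist":0},{"grip":0,"travel":[0,0,3],"twist":0}]'
```

```text
time: 12.6
position: [0.4478, -0.2132, 0.057]
tool_rot: [0.989, -0.148, -0.0, -0.0]
ft_force: [0.3, -0.5, 1.2]
grip_width: 0.052
time: 13.4
position: [0.4482, -0.2135, 0.2345]
tool_rot: [0.989, -0.148, 0.001, 0.001]
ft_force: [0.1, -0.7, 0.7]
grip_width: 0.0869
```

```bash
python3 -m jog '[{"grip":0,"travel":[1.5,1.6,0],"twist":7.65},{"grip":0,"travel":[1.5,1.6,0],"twist":7.65},{"grip":0,"travel":[1.5,1.6,0],"twist":7.65},{"grip":0,"travel":[1.5,1.6,0],"twist":7.65},{"grip":0,"travel":[1.5,1.6,0],"twist":7.65},{"grip":0,"travel":[1.5,1.6,0],"twist":7.65},{"grip":0,"travel":[1.5,1.6,0],"twist":7.65},{"grip":0,"travel":[1.5,1.6,0],"twist":7.65}]'
python3 - <<'E'
from rig import *
import cv2
from geo import *
ims=[]
for c in("top","side"):
    im=camera(c)[:,:,::-1]
    ims.append(cv2.resize(im[110:290,180:420],(800,600),interpolation=cv2.INTER_CUBIC) if c=="top" else im)
cv2.imwrite("pics/t6.png",ims[0])
E
python3 -m jog '[{"grip":0,"travel":[1.5,1.6,0],"twist":7.65},{"grip":0,"travel":[1.5,1.6,0],"twist":7.65},{"grip":0,"travel":[1.5,1.6,0],"twist":7.65},{"grip":0,"travel":[1.5,1.6,0],"twist":7.65},{"grip":0,"travel":[1.5,1.6,0],"twist":7.65},{"grip":0,"travel":[1.5,1.6,0],"twist":7.65},{"grip":0,"travel":[1.4,1.6,0],"twist":7.65},{"grip":0,"travel":[1.4,1.5,0],"twist":7.65}]'
python3 -m jog '[{"grip":0,"travel":[0,0,0],"twist":0},{"grip":0,"travel":[0,0,0],"twist":0},{"grip":0,"travel":[0,0,0],"twist":0}]'
```

```text
time: 14.2
position: [0.5681, -0.0844, 0.2318]
tool_rot: [0.926, 0.379, -0.0, -0.0]
ft_force: [0.2, 0.3, 0.3]
grip_width: 0.0873
time: 15.1
position: [0.6856, 0.0415, 0.2317]
tool_rot: [0.605, 0.796, -0.001, -0.0]
ft_force: [0.4, -0.8, -0.9]
grip_width: 0.0868
time: 15.4
position: [0.6848, 0.0407, 0.2318]
tool_rot: [0.607, 0.794, -0.001, -0.001]
ft_force: [0.0, -1.0, -0.4]
grip_width: 0.0867
```

View pics/t6.png

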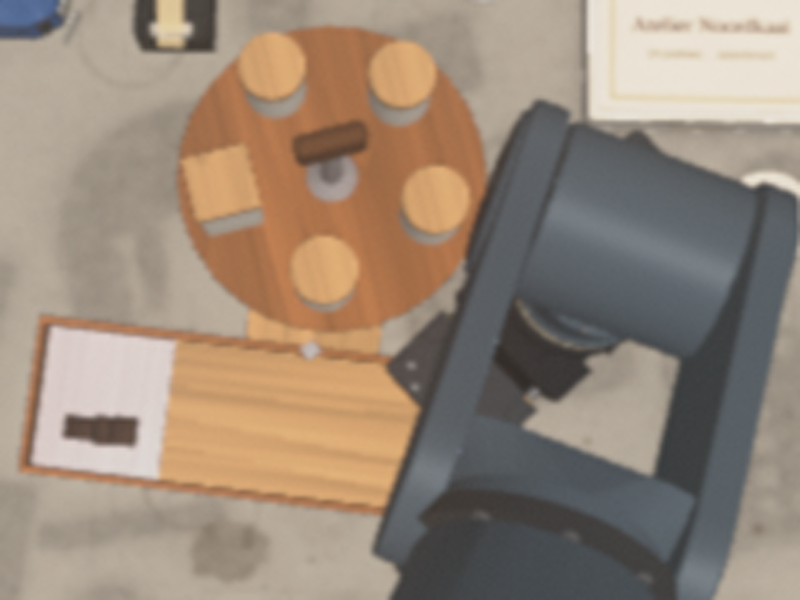

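The turntable hasn't moved and the chunks lie at (65–137, 430) in the tray. I'll descend on the bar with a small correction.

```bash
python3 -m jog '[{"grip":0,"travel":[0.15,0.12,-2],"twist":0.2},{"grip":0,"travel":[0,0,-2.5],"twist":0},{"grip":0,"travel":[0,0,-2.2],"twist":0},{"grip":0,"travel":[0,0,-1.4],"twist":0},{"grip":0,"travel":[0,0,-0.5],"twist":0},{"grip":150,"travel":[0,0,0],"twist":0},{"grip":255,"travel":[0,0,0],"twist":0},{"grip":255,"travel":[0,0,0],"twist":0}]' 30
python3 -m jog '[{"grip":255,"travel":[0,0,0],"twist":0},{"grip":255,"travel":[0,0,0],"twist":0},{"grip":255,"travel":[0,0,0],"twist":0},{"grip":255,"travel":[0,0,0],"twist":0},{"grip":255,"travel":[0,0,0],"twist":0},{"grip":255,"travel":[0,0,0],"twist":0},{"grip":255,"travel":[0,0,0],"twist":0},{"grip":255,"travel":[0,0,0],"twist":0}]'
python3 -m jog '[{"grip":255,"travel":[0,0,0],"twist":0},{"grip":255,"travel":[0,0,0],"twist":0},{"grip":255,"travel":[0,0,0],"twist":0}]'
```

```text
time: 16.2
position: [0.6882, 0.0428, 0.1475]
tool_rot: [0.605, 0.796, 0.001, 0.001]
ft_force: [0.8, 0.2, -0.6]
grip_width: 0.0705
time: 17.0
position: [0.6879, 0.0431, 0.146]
tool_rot: [0.605, 0.796, 0.0, 0.0]
ft_force: [1.9, 0.9, 0.0]
grip_width: 0.0155
time: 17.3
position: [0.6879, 0.0431, 0.146]
tool_rot: [0.605, 0.796, 0.0, 0.0]
ft_force: [2.6, 0.5, -2.4]
grip_width: 0.0157
```

```bash
python3 -m jog '[{"grip":255,"travel":[0,0,0],"twist":2},{"grip":255,"travel":[0,0,0],"twist":4},{"grip":255,"travel":[0,0,0],"twist":5},{"grip":255,"travel":[0,0,0],"twist":5},{"grip":255,"travel":[0,0,0],"twist":5},{"grip":255,"travel":[0,0,0],"twist":5},{"grip":255,"travel":[0,0,0],"twist":5},{"grip":255,"travel":[0,0,0],"twist":4}]'
python3 -c "from rig import get_obs as g;print(g()['moment'])"
python3 -m jog '[{"grip":255,"travel":[0,0,0],"twist":5},{"grip":255,"travel":[0,0,0],"twist":5},{"grip":255,"travel":[0,0,0],"twist":5},{"grip":255,"travel":[0,0,0],"twist":5},{"grip":255,"travel":[0,0,0],"twist":5},{"grip":255,"travel":[0,0,0],"twist":4},{"grip":255,"travel":[0,0,0],"twist":3},{"grip":255,"travel":[0,0,0],"twist":1.5}]'
python3 -m jog '[{"grip":255,"travel":[0,0,0],"twist":0},{"grip":255,"travel":[0,0,0],"twist":0},{"grip":255,"travel":[0,0,0],"twist":0},{"grip":255,"travel":[0,0,0],"twist":0}]'
python3 - <<'E'
from rig import *
import cv2
print(get_obs()["moment"],get_obs()["q"].round(2))
for c in("top","side"):
    im=camera(c)[:,:,::-1];cv2.imwrite(f"pics/{c}7.png",im)
a=cv2.imread("pics/top7.png")[105:285,180:420];b=cv2.imread("pics/side7.png")[160:270,180:330]
cv2.imwrite("pics/c7.png",cv2.hconcat([cv2.resize(x,(400,300) ,interpolation=cv2.INTER_CUBIC) for x in(a,b)]))
E
```

```text
time: 18.1
position: [0.687, 0.0426, 0.146]
tool_rot: [0.336, 0.942, -0.0, -0.0]
ft_force: [-0.1, 0.2, -1.0]
grip_width: 0.0157
[ 0.00623015 -0.3411107  -0.08813445]
time: 18.9
position: [0.6866, 0.0417, 0.146]
tool_rot: [0.051, 0.999, -0.001, -0.001]
ft_force: [-1.0, -3.5, -0.3]
grip_width: 0.0155
time: 19.3
position: [0.6867, 0.0417, 0.146]
tool_rot: [0.052, 0.999, -0.001, -0.001]
ft_force: [-1.6, -5.0, 0.5]
grip_width: 0.0159
[-0.70997793 -0.01915673  0.03634659] [-0.1   0.72  1.34 -0.    1.08 -1.57]
```

View pics/c7.png

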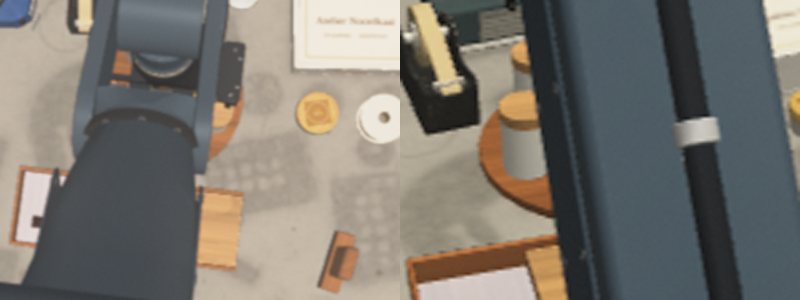

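The tool's yaw is right at 174.0°. To check that the bar hasn't slipped in the grip, I'll overlay predicted lid outlines on the visible jars, with the start image as a reference for camera bias.

Run:
```python
from geo import *
import cv2
th=np.linspace(0,2*np.pi,60)
def ov(f,c,yaw,x0,y0,w,h,S):
    im=cv2.resize(cv2.imread(f)[y0:y0+h,x0:x0+w],(400,400*h//w),interpolation=cv2.INTER_CUBIC);s=400/w
    for i in range(1,5):
        a=yaw+np.pi+i*1.2566
        ctr=np.array([.6864+.078*np.cos(a),.0418+.078*np.sin(a),.092])
        L=np.c_[ctr[0]+.024*np.cos(th),ctr[1]+.024*np.sin(th),0*th+.092]
        p=((proj(L,c)-[x0,y0]+.5)*s).astype(np.int32)
        cv2.polylines(im,[p.reshape(-1,1,2)],True,(0,255,0),1)
    return im
r1=cv2.hconcat([ov("pics/side0.png","side",np.radians(-74.6),200,160,120,90,0),ov("pics/side7.png","side",np.radians(-5.95),190,160,120,90,0)])
r2=cv2.hconcat([ov("pics/top0.png","top",np.radians(-74.6),225,105,120,90,0),ov("pics/top7.png","top",np.radians(-5.95),225,105,120,90,0)])
cv2.imwrite("pics/c8.png",cv2.vconcat([r1,r2]))
```

```text
(no output)
```

View pics/c8.png

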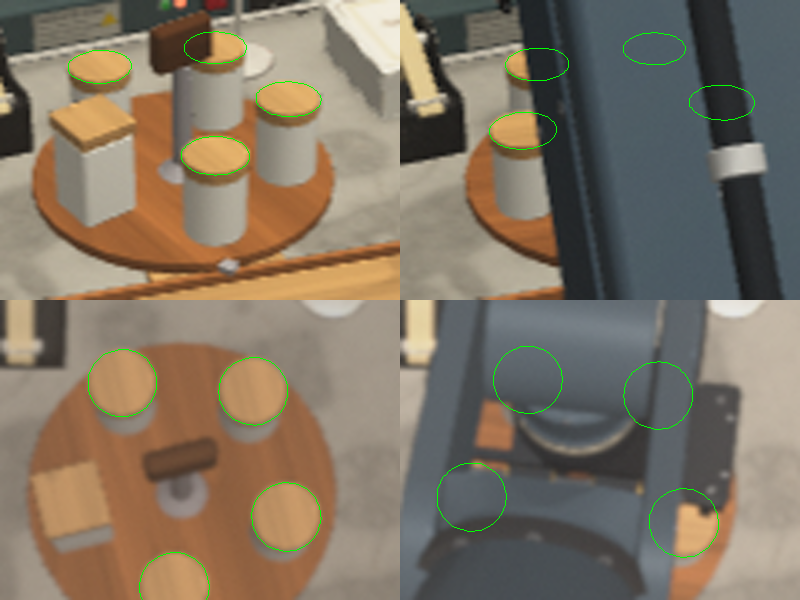

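Run:
```python
from rig import *
import numpy as np
o=get_obs();print(o["time"],o["ft_force"],o["grip_width"],np.degrees(2*np.arctan2(o["tool_rot"][1],o["tool_rot"][0])));print(hand_in())
```

```text
19.4 [-1.19169116 -5.53765564  0.25571339] 0.01579823271871555 174.0594837221603
the job is handed in; nothing more can be done
None
```

The carousel is ready and the job was handed in at 19.4 s of the 67 s allowed, with the gripper still holding the bar.

- **Chunks:** I swept all three into the crumb tray with the scraper, held about 2 mm above the board. The pictures taken afterwards show an empty board and the chunks lying together in the tray.
- **Scraper:** It was set down where it first stood, within about 1 mm by the arm's readings. A later picture shows it upright there, with the tin and the ribbon roll in place. I did not check the label roll again after the start.
- **Carousel:** I turned it about 68.5° by its bar. The final tool direction was 174.06°; the fit of the stand asked for 174.05°, and the pointer's own position gave about 174.1°.
- **Alignment check:** The arm hid the square jar in the last pictures, so I could not see it against the pointer. I compared the visible round jars with their predicted outlines, and they agreed to about 1°.
- **Forces:** The final reading was a steady 5.7 N or so sideways, and no reading went above about 6 N. The fingers held the bar at an opening of 15.8 mm.

No check failed or disagreed.

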